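# Put up the drip-tray shields and prime the lens-cleaner pump

## Robot

A 7-joint arm with a two-finger parallel gripper is mounted at the origin on a cart in front of the work surface, level with it; the furniture and walls round the work are solid. World frame = base frame: x ahead of the robot, y to its left, z up, the work surface at z = 0. Lengths are in m, angles in rad, forces in N, time in s.
With the tool pointing down it reaches from about 0.425 to 0.925 m from the base axis. Payload 6.8 kg.
Tool frame: the origin (TCP) lies at the very end of the fingers, on their centre line; the grasp point (between the pads) lies 19 mm behind it (r.grip_point_offset is the distance from the TCP to the grasp point, in m); z points along the fingers, y is the line along which they close (so a half turn about z gives the same grasp; the last joint's range is limited). The gripper opens to 85 mm and grips with 20 to 120 N. Pads are 22 mm wide; open, the fingers measure 114 mm over their backs; the gripper's body (76 mm by 85 mm) begins 54 mm behind the grasp point. The pads swing forward as they close: fully open they stand 13 mm farther back than shut.
Start: joints at [1.051, 0.477, 0.022, 1.555, -0.011, 1.109, -0.083], TCP at [0.27, -0.619, 0.231] pointing down, gripper open.
Joint ranges: [-2.96, 2.96], [-0.34, 2.1], [-1.41, 1.46], [0.24, 2.44], [-1.37, 4.51], [0.17, 1.92], [-2.96, 2.96]. Speed limits (rad/s): [2.39, 2.39, 3.14, 3.14, 3.14, 3.14, 3.14].

## Interface

Orientations are given as a rotation vector (axis times angle).
In Python, from bench import status, eyes, r gives the robot as it stands.
- The arm moves only by the shell command python3 -m crank 'ROWS' [OPENING] [FORCE]. ROWS is JSON, a list of rows, each a list of 6 numbers: the shift along the tool's x, y, z normalised to -1 to 1, where 1 is 0.02 m, then the turn, a rotation vector about the tool's x, y, z normalised to -1 to 1, where 1 is 45 degrees. A call has 1 to 12 rows; each row shifts and turns the commanded pose from where the row before left it, along the tool's axes as they then stand; what a row does not reach is not made up. A row lasts 1/10 s, in which the tool goes at most 50 mm and 8.59 degrees, less where a joint would pass 70% of its speed; a pose out of reach is approached as far as the arm can. A call with a number of a shift or a turn outside -1 to 1 is refused whole. A call with a gripper value outside its range is refused whole. OPENING is the opening, from 0 (shut) to 1 (fully open), set as the call begins (- or left out, the last holds). The fingers move at their own pace and stop on an object; FORCE is the grip in N (left out, the last holds). Time passes only in rows, so rows that do not move let the fingers close. It gives the time, the measured TCP pose, the force, the opening and the grip force at its end, in the units of the state.
- status.get_obs(): the state, without advancing time (a new reading comes with each control period).
- eyes.grab_frame(name): name is "side" or "top" or "wrist"; returns a dict with "image" (384x512x3 uint8, red, green, blue), "depth" (384x512 float32, m along the optical axis (not along the pixel's ray), 0 where there is no reading), "fovy" (degrees; the focal length in pixels is half the picture's height over the tangent of half this angle, whatever the lens; pixels are square), "cx", "cy" (the principal point, pixels), "world_to_cam" (4x4, takes a point from world to camera coordinates). Camera axes: x right, y up, looking along -z (the intrinsics and any distortion apply to the point x, -y, -z); pixel columns grow to the right and rows downward; lengths in m; the calibration is good to about 2 mm. A picture is of the moment at which its call begins.
- r.hand_in(): hands the job in; it is judged then, once.
The state is a dict: "clock": time; "joints": joint angles; "qvel": joint speeds; "tau": joint torques, N m; "tcp_pos": TCP position; "orientation": TCP orientation; "contact_force": force on the tool from outside, world axes, zero at the start; "moment": the same for the moment, N m; "grip_width": finger opening in m; "gripper_force": force on a finger pad.
Only numpy, scipy, OpenCV 4.12 (cv2) and the standard library are available. Lean on these libraries where they do the work, as an engineer would, in place of code of your own. Each camera call takes 0.05 s, during which the arm holds its last target. There are 200 camera calls.

## Task

Get the lens-cleaner pump ready for use: fold both white side shields of its drip tray fully upright by their red pegs. Only then give the pump a priming stroke: press its blue plunger straight down through the soft first stop until it is firmly down on the second stop, keep it there for a moment without forcing it, and let it come all the way back up. Leave the shields standing and do not disturb the things around the station.

Things in the scene. Friction and masses are not known exactly. Their poses are not given: they have to be found in the camera images.
- left_shield (a joint): left shield of the drip tray: white flat panel, 114 mm along its hinge, 79 mm from hinge to free edge, 4 mm thick. Joint value 0 = lying flat outward to the station's left, 1.571 = upright, 1.60 = its end stop. It is light and its stiff hinge holds it wherever it is left (about 0.1 N m to move it).
- right_shield (a joint): right shield of the drip tray: white flat panel, 114 mm along its hinge, 79 mm from hinge to free edge, 4 mm thick. Joint value 0 = lying flat outward to the station's right, 1.571 = upright, 1.60 = its end stop. It is light and its stiff hinge holds it wherever it is left (about 0.1 N m to move it).
- left_peg (a point): mid-point of the red finger peg of the left shield, the place to pinch it: a round peg 10 mm in diameter, parallel to the hinge, free for 15 mm to the front and 27 mm to the back of this point, sticking out forward beyond the tray's front edge (the tray ends 23 mm behind this point). 68 mm from the hinge axis. When the shield is flat it is 30 mm above the worktop, when upright 98 mm. It can turn in the fingers as the shield swings.
- right_peg (a point): mid-point of the red finger peg of the right shield, the place to pinch it: a round peg 10 mm in diameter, parallel to the hinge, free for 15 mm to the front and 27 mm to the back of this point, sticking out forward beyond the tray's front edge (the tray ends 23 mm behind this point). 68 mm from the hinge axis. When the shield is flat it is 30 mm above the worktop, when upright 98 mm. It can turn in the fingers as the shield swings.
- left_hinge (a point): point on the hinge axis of the left shield, level with the peg, 30 mm above the worktop, fixed on the station; the peg swings round it, in the upright plane across the station, upward and inward. Its axes are the station's: x = from the front (robot side) to the back along the hinge, y = to the station's left, z = up.
- right_hinge (a point): point on the hinge axis of the right shield, level with the peg, 30 mm above the worktop, fixed on the station; the peg swings round it, in the upright plane across the station, upward and inward. Its axes are the station's: x = from the front (robot side) to the back along the hinge, y = to the station's left, z = up.
- plunger_top (a point): centre of the flat top of the blue plunger cap (42 mm in diameter, 10 mm thick, top about 189 mm above the worktop when up), which stands on the bottle-top pump at the back of the station (which is fixed to the worktop), midway between the hinges and 187 mm behind the two hinge points. It goes straight down 20 mm in all: 14 mm soft, then 6 mm stiff. The white spout points forward from the pump over the tray, at most 136 mm above the worktop.
- plunger (a joint): soft part of the plunger stroke: how far the blue cap has sunk towards the steel inner stem, 0 = up, 0.014 = first stop. Spring force 1.5 N at the start, 4.3 N at the first stop.
- inner_stem (a joint): stiff part of the stroke, after the first stop: how far the steel inner stem has sunk into the pump, 0 = up, 0.006 = second stop, which is solid. It starts to move at about 8 N and reaches the second stop at about 14 N. Both springs push back up when released.
- small_carton: bystander, to be left alone: small brown carton with a red band, 59x121x36 mm, lying at the right; origin at the centre of its underside
- sensor_head: bystander, to be left alone: black disc-shaped sensor head, 40x40x14 mm, lying between the carton and the station; origin at the centre of its underside
- tape_roll: bystander, to be left alone: black tape roll, 58x56x19 mm, lying at the left beside the black enclosure (which stands 210 mm high, its near wall 0.40 m to the left of the robot: come in over it); origin at the centre of its underside
- marker_pen: bystander, to be left alone: black and blue marker pen, 120 mm long, lying behind and to the left of the station; origin at the centre of its underside

How it is judged:
By the outcome, as a careful person would: the job done as asked, in the order asked, and still so for the second after the job is handed in, with the robot touching nothing.
It also fails if it takes over 54 s, if anything falls off the work surface, if the arm or the gripper's body presses on something with over 40 N, if the wrist force passes 120 N, or if a joint passes its speed limit or range.

## Working session

There is one attempt and no reset: what is moved stays moved. The work goes in short steps, Python scripts to look and compute and a shell command to move; the robot and the scene stay as the last step left them, time stands still between calls to the robot, and variables do not carry over. Pictures are saved under pics/ and viewed, at most 10 in all, crops included, and the job is handed in when it is done.

```bash
ls; mkdir -p pics; python3 - <<'E'
from bench import status, eyes, r
import cv2,numpy as np
o=status.get_obs();print(o)
for n in("top","side"):
    f=eyes.grab_frame(n);cv2.imwrite(f"pics/{n}0.png",f["image"][:,:,::-1]);np.savez(f"{n}0.npz",**f)
    print(n,f["fovy"],f["cx"],f["cy"],f["world_to_cam"],[k for k in f])
E
```

```text
pics
{'clock': 0.0, 'joints': array([ 1.05088216,  0.47780553,  0.02236428,  1.5564624 , -0.01149844,
        1.10929418, -0.08310057]), 'qvel': array([-8.54478338e-04,  6.07345321e-05,  6.78477103e-04,  4.13448926e-04,
        1.34759789e-03,  1.41835196e-03, -1.86863864e-04]), 'tau': array([-4.43015342e-04, -5.96454656e+01,  1.60733387e+00, -2.81195068e+01,
        1.22823397e-02,  9.28371563e-03,  1.63895811e-05]), 'tcp_pos': array([ 0.26991662, -0.61803331,  0.23031793]), 'orientation': array([-3.07350128e+00, -6.41953586e-01,  8.19287509e-04]), 'contact_force': array([-0.69704802, -0.16333729, -0.23372292]), 'moment': array([ 0.08249987,  0.00147652, -0.00108549]), 'gripper_force': 0.0, 'grip_width': 0.08592435702761773}
top 51.485531290895686 257.080459883284 188.5155603184573 [[-0.02599884 -0.9996519   0.00448866 -0.02319144]
 [ 0.99128266 -0.0252005   0.12931983 -0.60465995]
 [-0.1291617   0.0078117   0.99159278 -1.1851408 ]
 [ 0.          0.          0.          1.        ]] ['image', 'depth', 'fovy', 'cx', 'cy', 'world_to_cam']
side 54.446198399633126 260.6630979346052 193.78756086927214 [[-0.9117699  -0.41041258  0.01540013  0.50616674]
 [ 0.27641442 -0.58548359  0.762105   -0.29324512]
 [-0.30376096  0.69912122  0.64727027 -1.07308824]
 [ 0.          0.          0.          1.        ]] ['image', 'depth', 'fovy', 'cx', 'cy', 'world_to_cam']
```

View pics/top0.png

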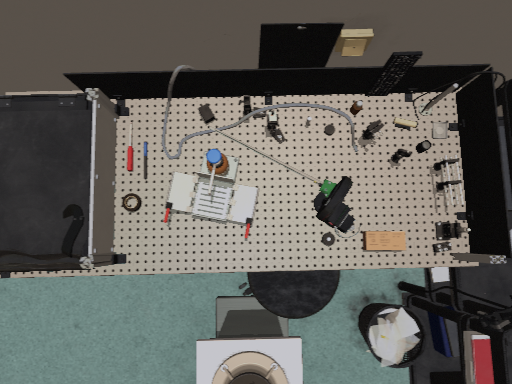

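View pics/side0.png

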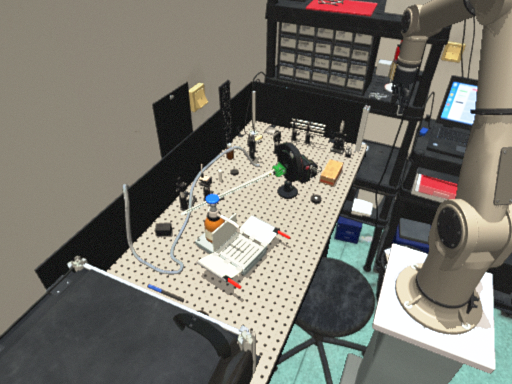

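The top view shows the station at cols 165–257: blue cap at (214,156), left peg at (167,214), right peg at (248,231). Both shields look flat, and the station is yawed by about −12°.

```bash
cat > h.py <<'E'
import numpy as np,cv2
from bench import status, eyes, r
def world(f,u,v,d):
    F=f["image"].shape[0]/2/np.tan(np.radians(float(f["fovy"]))/2)
    c=np.stack([(u-f["cx"])/F*d,-(v-f["cy"])/F*d,-d],-1)
    W=f["world_to_cam"];return (c-W[:3,3])@W[:3,:3]
def cloud(f):
    v,u=np.mgrid[:384,:512];return world(f,u,v,f["depth"])
def red(f): 
    h=cv2.cvtColor(f["image"],cv2.COLOR_RGB2HSV);return ((h[...,0]<8)|(h[...,0]>172))&(h[...,1]>170)&(h[...,2]>90)
def blue(f):
    h=cv2.cvtColor(f["image"],cv2.COLOR_RGB2HSV);return (abs(h[...,0].astype(int)-107)<12)&(h[...,1]>130)&(h[...,2]>70)
def blobs(f,m,minA=8):
    P=cloud(f);n,l,s,c=cv2.connectedComponentsWithStats(m.astype(np.uint8))
    for i in range(1,n):
        q=P[(l==i)&(f["depth"]>0)]
        if s[i,4]>=minA and len(q): yield c[i],s[i,4],q
E
python3 - <<'E'
from h import *
np.set_printoptions(precision=4,suppress=True)
for n in("top","side"):
    f=dict(np.load(n+"0.npz"))
    for nm,m in(("red",red(f)),("blue",blue(f))):
        for c,a,q in blobs(f,m):
            md=np.median(q,0)
            if not(.3<md[0]<1.1 and abs(md[1])<.5 and md[2]>-.05):continue
            qc=q-q.mean(0);d=np.linalg.svd(qc,full_matrices=False)[2][0]
            t=qc@d
            print(n,nm,c,a,"med",md,"z",np.percentile(q[:,2],[5,95]),"dir",d,"ends",q[t.argmin()],q[t.argmax()])
    P=cloud(f);
    if n=="top":
        for uv in((100,200),(140,250),(300,230),(245,205),(185,190)):print(uv,P[uv[1],uv[0]])
E
```

```text
top red [129.7041 157.7347] 98 med [0.7175 0.3608 0.0162] z [0.0119 0.0195] dir [-0.9998  0.0037  0.0196] ends [0.7533 0.364  0.0158] [0.6784 0.3555 0.0192]
top red [166.5862 214.3103] 29 med [0.5311 0.2347 0.0568] z [0.0528 0.0597] dir [-0.9779  0.2091  0.0042] ends [0.5496 0.2317 0.0529] [0.5105 0.2396 0.0573]
top red [247.2692 228.4615] 26 med [ 0.4836 -0.0052  0.0441] z [0.041  0.0472] dir [-0.9712  0.2337 -0.0466] ends [ 0.4955 -0.0114  0.0452] [ 0.4657 -0.0016  0.0423]
top blue [213.0211 154.8105] 95 med [0.6826 0.0828 0.1876] z [0.1843 0.1914] dir [ 0.1297 -0.9915  0.0121] ends [0.6725 0.0971 0.1844] [0.6741 0.0587 0.1856]
(100, 200) [0.5715 0.4105 0.1214]
(140, 250) [0.4256 0.3296 0.0006]
(300, 230) [ 0.4746 -0.1704 -0.0026]
(245, 205) [ 0.5542 -0.0004  0.0374]
(185, 190) [0.6047 0.1825 0.0407]
side red [326.625 181.625] 16 med [ 0.437  -0.3621  0.0092] z [0.0067 0.0147] dir [-0.9994 -0.006  -0.0334] ends [ 0.4591 -0.3595  0.0127] [ 0.4159 -0.3656  0.008 ]
side red [283.3448 234.4483] 29 med [0.4764 0.0011 0.0424] z [0.0392 0.0466] dir [-0.9715  0.2352 -0.0296] ends [ 0.4975 -0.0058  0.0474] [0.4549 0.0057 0.0406]
side red [233.5217 282.9783] 46 med [0.5295 0.2418 0.0557] z [0.0524 0.0592] dir [-0.9702  0.2413 -0.0205] ends [0.5504 0.2343 0.0575] [0.5079 0.2449 0.054 ]
side blue [211.6696 198.4087] 115 med [0.6775 0.086  0.1879] z [0.1815 0.1902] dir [-0.4574  0.6444  0.6128] ends [ 0.7692 -0.1012  0.0028] [0.6672 0.1018 0.1897]
side blue [154.4167 287.9444] 36 med [0.7426 0.3225 0.0092] z [0.0054 0.013 ] dir [-0.9991 -0.0002  0.0425] ends [0.7643 0.3211 0.0049] [0.7234 0.3237 0.0085]
```

```bash
python3 - <<'E'
from h import *
np.set_printoptions(precision=4,suppress=True)
f=dict(np.load("top0.npz"));P=cloud(f)
ok=(f["depth"]>0)
for y0 in np.arange(-.6,.35,.1):
    m=ok&(P[...,0]>.25)&(P[...,0]<.62)&(abs(P[...,1]-y0)<.05);print(round(y0,1),P[m][:,2].max() if m.any() else None)
w=eyes.grab_frame("wrist");W=w["world_to_cam"];o=status.get_obs()
from scipy.spatial.transform import Rotation as R
T=R.from_rotvec(o["orientation"]).as_matrix()
print("cam in tool",T.T@(-W[:3,:3].T@W[:3,3]-o["tcp_pos"]),"look",T.T@(-W[2,:3]),"right",T.T@W[0,:3],w["fovy"],w["cx"],w["cy"])
E
python3 -m crank '[[0,0,-0.5,0,0,0.165],[0,0,-0.5,0,0,0.165],[0,0,-0.5,0,0,0.165],[0,0,0,0,0,0.165],[0,0,0,0,0,0.165]]'
```

```text
-0.6 0.35974525820830155
-0.5 0.3218409930375276
-0.4 0.04306572320129848
-0.3 0.21706687879690698
-0.2 0.21865218446367046
-0.1 0.008519731355235628
-0.0 0.050487840885645625
0.1 0.13920939337422672
0.2 0.06262548132691881
0.3 0.02194219757220546
cam in tool [ 0.0835  0.0004 -0.1416] look [-0.3246 -0.0009  0.9458] right [-0.0009  1.      0.0007] 67.24089096046515 258.0345220431659 191.445225043729
clock: 0.65
tcp_pos: [0.2702, -0.6185, 0.2614]
orientation: [3.119, -0.378, 0.0]
contact_force: [0.7, 0.3, 0.2]
grip_width: 0.0854
gripper_force: 0.0
```

```bash
python3 -m crank '[[0,-1,-0.2,0,0,0],[0,-1,-0.2,0,0,0],[0,-1,-0.2,0,0,0],[0,-1,-0.2,0,0,0],[0,-1,-0.2,0,0,0],[0,-1,0,0,0,0],[0,-1,0,0,0,0],[0,-1,0,0,0,0],[0,-1,0,0,0,0],[0,-1,0,0,0,0],[0,-1,0,0,0,0],[0,-1,0,0,0,0]]'
python3 -m crank '[[0,-1,0,0,0,0],[0,-1,0,0,0,0],[0,-1,0,0,0,0],[0,-1,0,0,0,0],[0,-1,0,0,0,0],[0,-1,0,0,0,0],[0,-1,0,0,0,0],[0,-1,0,0,0,0],[0,-1,0,0,0,0],[0,-1,0,0,0,0],[0,-1,0,0,0,0],[0,-1,0,0,0,0]]'
python3 -m crank '[[0.35,-1,0,0,0,0],[0.35,-1,0,0,0,0],[0.35,-1,0,0,0,0],[0.35,-1,0,0,0,0],[0.35,-1,0,0,0,0],[0.35,-1,0,0,0,0],[0.35,-1,0,0,0,0],[0.35,-1,0,0,0,0],[0.35,-1,0,0,0,0],[0.35,-1,0,0,0,0],[0.35,-1,0,0,0,0],[0.35,-1,0,0,0,0]]' 
python3 -m crank '[[0,0,0,0,0,0],[0,0,0,0,0,0],[0,0,0,0,0,0]]' 0.5
python3 - <<'E'
from h import *
np.set_printoptions(precision=4,suppress=True)
f=eyes.grab_frame("wrist");cv2.imwrite("pics/w1.png",f["image"][:,:,::-1]);np.savez("w1.npz",**f)
for nm,m in(("red",red(f)),("blue",blue(f))):
    for c,a,q in blobs(f,m,40):
        d=np.linalg.svd(q-q.mean(0),full_matrices=False)[2][0];t=(q-q.mean(0))@d
        print(nm,c,a,"med",np.median(q,0),"mean",q.mean(0),"z",np.percentile(q[:,2],[5,95]),"dir",d,"ends",q[t.argmin()],q[t.argmax()])
E
```

```text
clock: 1.85
tcp_pos: [0.3264, -0.384, 0.2813]
orientation: [-3.12, 0.37, 0.0]
contact_force: [0.4, 1.1, 0.0]
grip_width: 0.0852
gripper_force: 0.0
clock: 3.05
tcp_pos: [0.3823, -0.1509, 0.2813]
orientation: [3.119, -0.37, 0.0]
contact_force: [0.7, 0.3, 0.6]
grip_width: 0.0852
gripper_force: 0.0
clock: 4.25
tcp_pos: [0.5204, 0.0626, 0.2813]
orientation: [3.119, -0.37, -0.0]
contact_force: [0.3, 0.3, 0.8]
grip_width: 0.0854
gripper_force: 0.0
clock: 4.55
tcp_pos: [0.5198, 0.0608, 0.2812]
orientation: [3.119, -0.372, -0.001]
contact_force: [0.2, -0.4, 0.3]
grip_width: 0.0442
gripper_force: 0.0
red [ 5.896  80.6474] 346 med [0.6919 0.3587 0.0162] mean [0.6934 0.3601 0.0156] z [0.0118 0.0187] dir [-0.9821  0.1747  0.0705] ends [0.7222 0.3559 0.0117] [0.6761 0.3645 0.0166]
red [310.5949 177.8513] 195 med [ 0.4768 -0.0029  0.0441] mean [ 0.4765 -0.003   0.0437] z [0.0409 0.0457] dir [-0.9766  0.2128 -0.0312] ends [ 0.4984 -0.0075  0.044 ] [ 0.4536 -0.0011 -0.001 ]
red [127.7767 184.3981] 206 med [0.5292 0.2366 0.0564] mean [0.5289 0.2372 0.0551] z [0.0542 0.0579] dir [-0.9028  0.352  -0.2472] ends [0.5498 0.2302 0.0575] [ 0.4973  0.2769 -0.0012]
blue [178.7726  10.7489] 1139 med [0.6674 0.0826 0.188 ] mean [0.6674 0.0823 0.1879] z [0.1862 0.1893] dir [-0.226  -0.9741  0.0009] ends [0.6789 0.1001 0.1865] [0.6696 0.0618 0.1864]
blue [20.8789 29.6445] 256 med [0.7449 0.3151 0.0098] mean [0.7448 0.3151 0.0099] z [0.0075 0.0128] dir [-0.9998 -0.0146  0.0122] ends [0.7674 0.3191 0.0085] [0.7221 0.3148 0.0098]
```

View pics/w1.png

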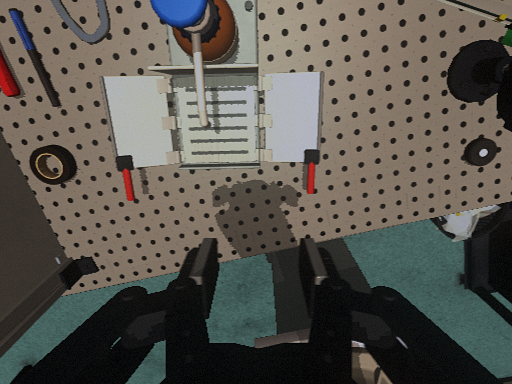

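The wrist view shows both shields slightly raised: left peg (128,184), right peg (311,178). Hinge barrels lie near cols 170 and 263, and the spout hangs over the tray. Next I fit the shield planes.

```bash
python3 - <<'E'
from h import *
np.set_printoptions(precision=4,suppress=True)
f=dict(np.load("w1.npz"));P=cloud(f)
yaw=np.radians(-13.5);xs=np.array([np.cos(yaw),np.sin(yaw)]);ys=np.array([-xs[1],xs[0]])
for n,(u0,u1,v0,v1) in dict(L=(115,160,85,155),Rr=(275,312,80,148)).items():
    q=P[v0:v1,u0:u1].reshape(-1,3);c=q.mean(0)
    nn=np.linalg.svd(q-c,full_matrices=False)[2][2];nn*=np.sign(nn[2])
    h=np.cross(nn,[0,0,1]);h/=np.linalg.norm(h);h*=np.sign(h[0])
    print(n,"c",c,"normal",nn,"tilt",np.arccos(nn[2]),"hinge yaw",np.degrees(np.arctan2(h[1],h[0])))
for n,(u,v) in dict(peg_l_front=(131,199),peg_r_front=(311.5,193),hbL1=(170,87),hbL2=(173,155),hbR1=(263,83),hbR2=(266,155),trayL=(178,166),trayR=(260,164)).items():
    F=192/np.tan(np.radians(float(f["fovy"]))/2);a=world(f,np.array(u),np.array(v),1.0);b=world(f,np.array(u),np.array(v),0.)
    z=.03 
    p=b+(a-b)*(z-b[2])/(a[2]-b[2]);print(n,P[int(v),int(u)],"at z=.03",p, "stn", xs@p[:2],ys@p[:2])
for m in ("red","blue"):
  for nm in("top0","side0","w1"):
    g=dict(np.load(nm+".npz"))
    for c,a,q in blobs(g,eval(m)(g),20):
        q=q[(q[:,2]>.035)&(q[:,0]<.73)];
        if len(q)<10 or not .4<q[:,0].mean()<.75 or abs(q[:,1].mean())>.3:continue
        if m=="blue":q=q[q[:,2]>.183]
        sx=q[:,:2]@xs;sy=q[:,:2]@ys
        print(m,nm,"sx",sx.min(),sx.max(),"sy",sy.min(),np.median(sy),sy.max(),"ztop",np.percentile(q[:,2],95))
E
```

```text
L c [0.605  0.1971 0.0478] normal [0.3886 0.8434 0.3711] tilt 1.1906074109706641 hinge yaw -24.73568841802634
Rr c [0.565  0.0032 0.0391] normal [-0.1843 -0.9794  0.0823] tilt 1.4884445608151387 hinge yaw -10.654163816477483
peg_l_front [0.5089 0.2399 0.0567] at z=.03 [0.5022 0.2545 0.03  ] stn 0.42888494643406555 0.3646760914177741
peg_r_front [0.4553 0.0004 0.0446] at z=.03 [ 0.4495 -0.0018  0.03  ] stn 0.4374622854971765 0.1031384036675836
hbL1 [0.6336 0.1476 0.0337] at z=.03 [0.6339 0.1486 0.03  ] stn 0.5816435550592672 0.2924955439626288
hbL2 [0.5496 0.1729 0.0331] at z=.03 [0.5492 0.1739 0.03  ] stn 0.49346510669022253 0.2973274775362254
hbR1 [0.6104 0.0319 0.0325] at z=.03 [0.6104 0.0319 0.03  ] stn 0.5861370540510935 0.1735059298871299
hbR2 [0.5196 0.0492 0.0328] at z=.03 [0.519  0.0493 0.03  ] stn 0.4931438439838241 0.1690832942931924
trayL [ 0.5276  0.1823 -0.0001] at z=.03 [0.5328 0.1723 0.03  ] stn 0.4778821229071397 0.29187554441693647
trayR [0.5097 0.0601 0.0346] at z=.03 [0.5086 0.0603 0.03  ] stn 0.48045569784286896 0.1773608175843432
red top0 sx 0.440420860843989 0.4
[... 504 characters left out ...]
5921934703479147
red w1 sx 0.4418315750135401 0.4864022176473266 sy 0.10376596891191689 0.10845036744118605 0.1122588231186827 ztop 0.045655596073735115
red w1 sx 0.43717848065652737 0.48084311216106956 sy 0.3493239680433312 0.3532133015526554 0.3591444024957469 ztop 0.05790220133525585
blue top0 sx 0.6220189127743073 0.6608104038965139 sy 0.21444693647232296 0.23988581545588122 0.25402831125250874 ztop 0.1914589135431006
blue side0 sx 0.6185870202697668 0.6592117042204424 sy 0.2234427075961936 0.24224923095505052 0.25988624152189066 ztop 0.19035676677558827
blue w1 sx 0.6203712677910992 0.6367731395500252 sy 0.21638335503691603 0.2358409646578523 0.25584330040900977 ztop 0.18934870256363093
```

```bash
python3 -m crank '[[0,0,0,0,0,-0.024],[-0.46,0.89,0.9,0,0,0],[-0.46,0.89,0.9,0,0,0],[-0.46,0.89,0.9,0,0,0],[-0.46,0.89,0.9,0,0,0],[0,0,0.9,0,0,0],[0,0,0.9,0,0,0],[0,0,0.9,0,0,0],[0,0,0.9,0,0,0],[0,0,0.9,0,0,0],[0,0,0,0,0,0],[0,0,0,0,0,0]]' 0.6
cat >> h.py <<'E'
def pegrel():
    from scipy.spatial.transform import Rotation as R
    np.set_printoptions(precision=4,suppress=True)
    f=eyes.grab_frame("wrist");o=status.get_obs();T=R.from_rotvec(o["orientation"]).as_matrix()
    for c,a,q in blobs(f,red(f),60):
        q=q[q[:,2]>.03]
        if len(q)<50 or q[:,0].mean()>.65: continue
        t=(q-o["tcp_pos"])@T
        d=np.linalg.svd(q[:,:2]-q[:,:2].mean(0),full_matrices=False)[2][0]
        print("peg px",c,"n",len(q),"tool x",np.percentile(t[:,0],[2,98]),"y",np.percentile(t[:,1],[2,50,98]),"ztop",np.percentile(q[:,2],95),"axis yaw",np.degrees(np.arctan(d[1]/d[0])))
    print("tcp",o["tcp_pos"],"xaxis yaw",np.degrees(np.arctan2(T[1,0],T[0,0])),"F",o["contact_force"],o["grip_width"]);return f
E
python3 - <<'E'
from h import *
f=pegrel();cv2.imwrite("pics/w2.png",f["image"][:,:,::-1])
E
```

```text
clock: 5.8
tcp_pos: [0.469, -0.0, 0.1196]
orientation: [3.123, -0.341, -0.0]
contact_force: [-0.1, 0.6, -0.2]
grip_width: 0.0514
gripper_force: 0.0
peg px [259.9383 191.5364] n 534 tool x [-0.0133  0.0281] y [-0.0018  0.0022  0.0062] ztop 0.045570595126078306 axis yaw -12.447389973435687
tcp [0.4695 0.0001 0.1201] xaxis yaw -12.45486796615179 F [ 0.3148  0.4021 -0.6624] 0.05139281030957821
```

View pics/w2.png

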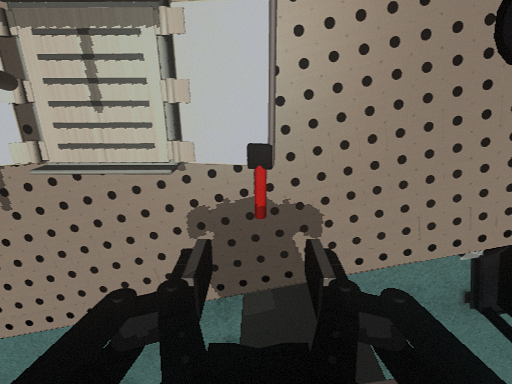

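The peg at (260,191) is centred between the fingers and lined up with them. I'll go down and pinch.

```bash
python3 -m crank '[[0,0.1,1,0,0,0],[0,0,1,0,0,0],[0,0,1,0,0,0],[0,0,1,0,0,0],[0,0,0.9,0,0,0],[0,0,0,0,0,0]]' 
python3 -m crank '[[0,0,0,0,0,0],[0,0,0,0,0,0],[0,0,0,0,0,0],[0,0,0,0,0,0],[0,0,0,0,0,0],[0,0,0,0,0,0]]' 0 25
python3 - <<'E'
from h import *
f=pegrel()
E
```

```text
clock: 6.45
tcp_pos: [0.4681, -0.0019, 0.0206]
orientation: [3.123, -0.34, -0.003]
contact_force: [-0.6, -0.8, 0.1]
grip_width: 0.0508
gripper_force: 0.0
clock: 7.05
tcp_pos: [0.4695, -0.0019, 0.0218]
orientation: [-3.123, 0.341, -0.003]
contact_force: [1.4, -0.7, 2.0]
grip_width: 0.0093
gripper_force: 24.4
peg px [257.7441 255.9516] n 1130 tool x [-0.0135  0.0285] y [-0.0034  0.0004  0.0042] ztop 0.04482361665585687 axis yaw -12.799276577880102
tcp [ 0.4695 -0.0018  0.0217] xaxis yaw -12.465113924038437 F [ 3.0304 -0.0848  1.7305] 0.008977991727885753
```

```bash
python3 - <<'E'
import numpy as np
for s,t0 in((1,.15),(-1,.337)):
    t=np.linspace(t0,1.592,17);print([[0,round(float(a),2),round(float(b),2)] for a,b in zip(s*3.4*np.diff(np.cos(t)),-3.4*np.diff(np.sin(t)))])
E
```

```text
[[0, -0.06, -0.3], [0, -0.09, -0.29], [0, -0.11, -0.28], [0, -0.14, -0.27], [0, -0.16, -0.26], [0, -0.18, -0.24], [0, -0.21, -0.23], [0, -0.23, -0.21], [0, -0.24, -0.19], [0, -0.26, -0.16], [0, -0.27, -0.14], [0, -0.28, -0.11], [0, -0.29, -0.09], [0, -0.3, -0.06], [0, -0.3, -0.03], [0, -0.31, -0.01]]
[[0, 0.1, -0.25], [0, 0.12, -0.24], [0, 0.14, -0.23], [0, 0.15, -0.22], [0, 0.17, -0.21], [0, 0.19, -0.19], [0, 0.2, -0.18], [0, 0.21, -0.16], [0, 0.22, -0.14], [0, 0.24, -0.13], [0, 0.24, -0.11], [0, 0.25, -0.09], [0, 0.26, -0.07], [0, 0.26, -0.05], [0, 0.27, -0.03], [0, 0.27, -0.0]]
```

```bash
python3 -m crank '[[0,-0.06,-0.3,0,0,0],[0,-0.09,-0.29,0,0,0],[0,-0.11,-0.28,0,0,0],[0,-0.14,-0.27,0,0,0],[0,-0.16,-0.26,0,0,0],[0,-0.18,-0.24,0,0,0],[0,-0.21,-0.23,0,0,0],[0,-0.23,-0.21,0,0,0]]'
python3 -m crank '[[0,-0.24,-0.19,0,0,0],[0,-0.26,-0.16,0,0,0],[0,-0.27,-0.14,0,0,0],[0,-0.28,-0.11,0,0,0],[0,-0.29,-0.09,0,0,0],[0,-0.3,-0.06,0,0,0],[0,-0.3,-0.03,0,0,0],[0,0,0,0,0,0]]'
python3 - <<'E'
from h import *
f=pegrel();cv2.imwrite("pics/w3.png",f["image"][:,:,::-1])
E
```

```text
clock: 7.9
tcp_pos: [0.4736, 0.0182, 0.0635]
orientation: [3.119, -0.344, -0.001]
contact_force: [1.4, -11.4, 3.3]
grip_width: 0.0088
gripper_force: 24.5
clock: 8.7
tcp_pos: [0.4826, 0.0593, 0.0801]
orientation: [3.122, -0.34, 0.002]
contact_force: [-1.8, -1.8, 14.3]
grip_width: 0.0085
gripper_force: 26.3
peg px [257.8083 260.4046] n 1082 tool x [-0.0135  0.0242] y [-0.0034  0.0004  0.0042] ztop 0.10246843762807875 axis yaw -13.044670763631323
tcp [0.4826 0.0593 0.0801] xaxis yaw -12.44267924672115 F [-1.4399 -1.4973 13.8425] 0.008768223804115443
```

View pics/w3.png

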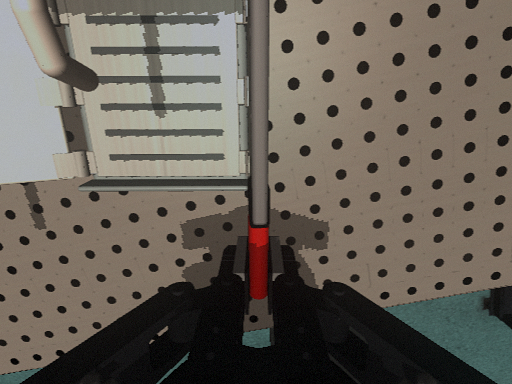

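The right shield is nearly upright, seen edge-on at col 258. I'll push it in small steps until I feel the end stop.

```bash
python3 -m crank '[[0,-0.2,0.02,0,0,0],[0,-0.1,0,0,0,0],[0,0,0,0,0,0]]'
python3 -m crank '[[0,-0.1,0,0,0,0],[0,0,0,0,0,0]]'
python3 -m crank '[[0,-0.1,0,0,0,0],[0,0,0,0,0,0]]'
```

```text
clock: 9.05
tcp_pos: [0.484, 0.0654, 0.0798]
orientation: [3.123, -0.34, 0.002]
contact_force: [-1.0, -0.5, 14.2]
grip_width: 0.0088
gripper_force: 26.5
clock: 9.25
tcp_pos: [0.4841, 0.0659, 0.0797]
orientation: [3.121, -0.342, 0.001]
contact_force: [-1.2, -4.7, 16.8]
grip_width: 0.0089
gripper_force: 26.7
clock: 9.45
tcp_pos: [0.4841, 0.0661, 0.0797]
orientation: [3.118, -0.343, -0.0]
contact_force: [-2.6, -9.2, 19.4]
grip_width: 0.0094
gripper_force: 26.9
```

```bash
python3 -m crank '[[0,0.15,-0.05,0,0,0],[0,0,0,0,0,0]]'
python3 -m crank '[[0,0,0,0,0,0],[0,0,0,0,0,0],[0,0,0,0,0,0],[0,0,-0.4,0,0,0],[0,0,-0.8,0,0,0],[0,0,-1,0,0,0],[0,0,-1,0,0,0],[0,0,-1,0,0,0],[0,0,0,0,0,0]]' 0.5
python3 - <<'E'
from h import *
f=pegrel()
E
python3 -m crank '[[0,-0.98,0,0,0,0],[0,-0.98,0,0,0,0],[0,-0.98,0,0,0,0],[0,-0.98,0,0,0,0],[0,-0.98,0,0,0,0],[0,-0.98,0,0,0,0],[0,-0.98,0.5,0,0,0],[0,-0.98,0.5,0,0,0],[0,-0.98,0.5,0,0,0],[0,0,0,0,0,0],[0,0,0,0,0,0]]'
python3 - <<'E'
from h import *
f=pegrel()
E
```

```text
clock: 9.65
tcp_pos: [0.484, 0.0654, 0.0799]
orientation: [3.122, -0.342, 0.002]
contact_force: [0.9, -2.6, 7.6]
grip_width: 0.009
gripper_force: 26.1
clock: 10.55
tcp_pos: [0.4852, 0.0666, 0.1659]
orientation: [-3.122, 0.34, -0.007]
contact_force: [-0.0, -0.7, -0.1]
grip_width: 0.0427
gripper_force: 0.0
peg px [ 66.382  182.2966] n 437 tool x [-0.0146  0.0273] y [-0.1794 -0.1747 -0.1719] ztop 0.05768386253967874 axis yaw -12.830065738368857
peg px [260.3856 199.9705] n 540 tool x [-0.0139  0.0246] y [-0.0025  0.0013  0.0059] ztop 0.10247114125213982 axis yaw -13.11470914244699
tcp [0.4843 0.0663 0.1644] xaxis yaw -12.450297724306022 F [-0.7952 -0.5663 -0.1471] 0.04268855431131069
clock: 11.7
tcp_pos: [0.5207, 0.2378, 0.1321]
orientation: [3.122, -0.339, -0.003]
contact_force: [-0.7, -0.7, -0.7]
grip_width: 0.0431
gripper_force: 0.0
peg px [255.1024 191.4767] n 536 tool x [-0.0135  0.0284] y [-0.0067 -0.0026  0.0014] ztop 0.05760090276805456 axis yaw -13.372460053355626
tcp [0.5212 0.2372 0.1326] xaxis yaw -12.47180315290613 F [-0.6728 -0.057  -0.1084] 0.042594920841545474
```

```bash
python3 -m crank '[[0,-0.13,0.95,0,0,0],[0,0,1,0,0,0],[0,0,1,0,0,0],[0,0,1,0,0,0],[0,0,0.95,0,0,0],[0,0,0,0,0,0]]' 
python3 -m crank '[[0,0,0,0,0,0],[0,0,0,0,0,0],[0,0,0,0,0,0],[0,0,0,0,0,0],[0,0,0,0,0,0]]' 0 25
python3 - <<'E'
from h import *
f=pegrel()
E
```

```text
clock: 12.35
tcp_pos: [0.5208, 0.2384, 0.0332]
orientation: [3.12, -0.343, -0.005]
contact_force: [-2.0, 0.0, -0.4]
grip_width: 0.0425
gripper_force: 0.0
clock: 12.85
tcp_pos: [0.5228, 0.24, 0.0355]
orientation: [3.122, -0.342, 0.002]
contact_force: [1.5, -3.2, -0.8]
grip_width: 0.0091
gripper_force: 25.4
peg px [258.212  255.9205] n 1128 tool x [-0.0143  0.0277] y [-0.0033  0.0005  0.0043] ztop 0.056498152547326486 axis yaw -13.544794691886917
tcp [0.5228 0.2401 0.0354] xaxis yaw -12.48754630547389 F [ 2.0498 -4.0054  0.4842] 0.009453597815723556
```

```bash
python3 -m crank '[[0,0.1,-0.25,0,0,0],[0,0.12,-0.24,0,0,0],[0,0.14,-0.23,0,0,0],[0,0.15,-0.22,0,0,0],[0,0.17,-0.21,0,0,0],[0,0.19,-0.19,0,0,0],[0,0.2,-0.18,0,0,0],[0,0.21,-0.16,0,0,0]]'
python3 -m crank '[[0,0.22,-0.14,0,0,0],[0,0.24,-0.13,0,0,0],[0,0.24,-0.11,0,0,0],[0,0.25,-0.09,0,0,0],[0,0.26,-0.07,0,0,0],[0,0.26,-0.05,0,0,0],[0,0.27,-0.03,0,0,0],[0,0,0,0,0,0]]'
```

```text
clock: 13.7
tcp_pos: [0.5178, 0.2177, 0.07]
orientation: [-3.119, 0.339, -0.004]
contact_force: [5.8, 3.4, -2.5]
grip_width: 0.0091
gripper_force: 24.3
clock: 14.5
tcp_pos: [0.5108, 0.1853, 0.0841]
orientation: [-3.118, 0.338, -0.007]
contact_force: [0.7, 1.8, 11.6]
grip_width: 0.0088
gripper_force: 25.6
```

```bash
python3 -m crank '[[0,0.25,0.03,0,0,0],[0,0.15,0.03,0,0,0],[0,0,0,0,0,0]]'
python3 -m crank '[[0,0.1,0,0,0,0],[0,0,0,0,0,0]]'
python3 - <<'E'
from h import *
f=pegrel()
E
```

```text
clock: 14.8
tcp_pos: [0.5093, 0.1783, 0.0839]
orientation: [-3.117, 0.337, -0.008]
contact_force: [-3.0, 2.9, 20.6]
grip_width: 0.0087
gripper_force: 26.6
clock: 15.0
tcp_pos: [0.5088, 0.1761, 0.0837]
orientation: [-3.118, 0.337, -0.008]
contact_force: [-2.4, 2.9, 20.3]
grip_width: 0.0086
gripper_force: 26.7
peg px [484.311  259.0433] n 1379 tool x [-0.0144  0.0248] y [0.109  0.1116 0.1161] ztop 0.10238560192393426 axis yaw -12.18064357825909
peg px [257.6822 257.6879] n 1047 tool x [-0.0145  0.0234] y [-0.0035  0.0004  0.0043] ztop 0.10258438998315554 axis yaw -13.152097510445032
tcp [0.5088 0.1761 0.0837] xaxis yaw -12.32716760624055 F [-2.3002  2.8314 19.6761] 0.008838875475048948
```

```bash
python3 -m crank '[[0,0.1,0.05,0,0,0],[0,0,0,0,0,0]]'
python3 -m crank '[[0,0.1,0,0,0,0],[0,0,0,0,0,0]]'
python3 -m crank '[[0,0.1,0,0,0,0],[0,0,0,0,0,0]]'
```

```text
clock: 15.25
tcp_pos: [0.5086, 0.1751, 0.0835]
orientation: [-3.117, 0.336, -0.009]
contact_force: [-4.2, 3.7, 25.4]
grip_width: 0.0087
gripper_force: 27.2
clock: 15.45
tcp_pos: [0.5086, 0.175, 0.0836]
orientation: [-3.114, 0.334, -0.011]
contact_force: [-2.6, 7.3, 23.4]
grip_width: 0.0089
gripper_force: 26.9
clock: 15.65
tcp_pos: [0.5086, 0.1748, 0.0837]
orientation: [-3.112, 0.332, -0.013]
contact_force: [-1.9, 11.0, 19.1]
grip_width: 0.0089
gripper_force: 26.7
```

```bash
python3 -m crank '[[0,-0.18,-0.1,0,0,0],[0,0,0,0,0,0]]'
python3 -m crank '[[0,0,0,0,0,0],[0,0,0,0,0,0],[0,0,0,0,0,0],[0,0,-0.4,0,0,0],[0,0,-0.8,0,0,0],[0,0,-1,0,0,0],[0,0,-1,0,0,0],[0,0,-1,0,0,0],[0,0,-1,0,0,0],[0,0,-1,0,0,0],[0,0,-1,0,0,0],[0,0,-1,0,0,0]]' 0.5
python3 -m crank '[[0.93,0.28,-0.2,0,0,0],[0.93,0.28,-0.2,0,0,0],[0.93,0.28,-0.2,0,0,0],[0.93,0.28,-0.2,0,0,0],[0.93,0.28,-0.2,0,0,0],[0,0,0,0,0,0],[0,0,0,0,0,0]]' 0
python3 - <<'E'
from h import *
from scipy.spatial.transform import Rotation as R
f=pegrel();cv2.imwrite("pics/w4.png",f["image"][:,:,::-1]);o=status.get_obs();T=R.from_rotvec(o["orientation"]).as_matrix()
print(T)
for c,a,q in blobs(f,blue(f),300):
    q=q[q[:,2]>.18];
    if len(q)<100:continue
    (x,y),rad=cv2.minEnclosingCircle(q[:,:2].astype(np.float32));print("cap",c,len(q),x,y,rad,q.mean(0),"tool",(np.array([x,y,.189])-o["tcp_pos"])@T)
E
```

```text
clock: 15.85
tcp_pos: [0.5086, 0.175, 0.0839]
orientation: [-3.116, 0.335, -0.009]
contact_force: [2.0, 5.8, 9.1]
grip_width: 0.0091
gripper_force: 25.8
clock: 17.05
tcp_pos: [0.506, 0.1695, 0.2461]
orientation: [3.123, -0.341, -0.001]
contact_force: [1.6, -0.2, -0.5]
grip_width: 0.0428
gripper_force: 0.0
clock: 17.75
tcp_pos: [0.5906, 0.1224, 0.2648]
orientation: [-3.123, 0.341, 0.002]
contact_force: [-0.4, 0.2, 0.4]
grip_width: -0.0002
gripper_force: 0.0
peg px [323.308  242.6562] n 222 tool x [-0.1051 -0.0668] y [0.075  0.0781 0.0827] ztop 0.10280057589943295 axis yaw -12.48736354008538
peg px [229.5758 242.4121] n 164 tool x [-0.1044 -0.0679] y [-0.0371 -0.0334 -0.0293] ztop 0.10275352126575081 axis yaw -15.053835399601269
tcp [0.5902 0.1229 0.2647] xaxis yaw -12.415415031455096 F [-0.2422 -0.1937  0.5216] -0.00035525286398494144
[[ 0.9766 -0.215  -0.0011]
 [-0.215  -0.9766  0.0003]
 [-0.0012 -0.0001 -1.    ]]
cap [288.2404  75.1695] 2761 0.6782158017158508 0.08015549182891846 0.02072259411215782 [0.6787 0.0807 0.1879] tool [0.0952 0.0228 0.0756]
```

View pics/w4.png

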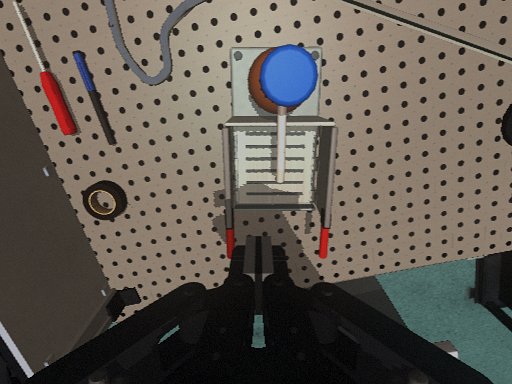

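Both shields stand, with pegs at (230,242) and (323,242), and the cap is clear at (288,75). I'll check their angles with the side and top cameras.

```bash
python3 - <<'E'
from h import *
np.set_printoptions(precision=4,suppress=True)
yaw=np.radians(-12.45);xs=np.array([np.cos(yaw),np.sin(yaw)]);ys=np.array([-xs[1],xs[0]])
mid=np.array([.4963,.1203])
for n in("side","top","wrist"):
    f=eyes.grab_frame(n);P=cloud(f)
    if n=="side":cv2.imwrite("pics/s2.png",cv2.resize(f["image"][150:330,150:350,::-1],None,fx=3,fy=3))
    p=P[f["depth"]>0];a=(p[:,:2]-mid)@xs;b=(p[:,:2]-mid)@ys
    for s in(1,-1):
        m=(a>.035)&(a<.125)&(abs(b*s-.0555)<.013)&(p[:,2]>.042)&(p[:,2]<.1)
        if m.sum()<20:print(n,s,m.sum());continue
        A=np.c_[p[m,2],a[m],np.ones(m.sum())];y=b[m]*s;k=np.ones(len(y),bool)
        for _ in range(4):
            c=np.linalg.lstsq(A[k],y[k],rcond=None)[0];e=y-A@c;k=abs(e)<max(2*e[k].std(),.0008)
        print(n,s,m.sum(),k.sum(),"angle",np.pi/2-np.arctan(c[0]),"b@z=.03",c[0]*.03+c[1]*.08+c[2],"std",e[k].std())
        m2=(a>.035)&(a<.125)&(abs(b*s-.0555)<.013)&(p[:,2]>.1);print("  top edge b",np.percentile(b[m2],[5,50,95]),m2.sum()) if m2.any() else 0
E
```

```text
side 1 307 263 angle 1.6008505024941022 b@z=.03 0.06176112646611088 std 0.0007875291327039105
  top edge b [0.0444 0.0569 0.0658] 2505
side -1 288 251 angle 1.5911727529303974 b@z=.03 0.05409126548235483 std 0.0009103049871524264
  top edge b [-0.0574 -0.0531 -0.0497] 77
top 1 0
top -1 47 46 angle 1.595276595048803 b@z=.03 0.06206777331040175 std 0.0002399476551320352
  top edge b [-0.0647 -0.0545 -0.0436] 433
wrist 1 173 159 angle 1.5979991678740295 b@z=.03 0.05545548680793324 std 6.11074080990985e-05
  top edge b [0.0445 0.0566 0.0665] 8217
wrist -1 706 684 angle 1.593998590873966 b@z=.03 0.05639866463012764 std 0.000164517860261398
  top edge b [-0.0594 -0.0558 -0.053 ] 550
```

Both shields measure about 1.595, i.e. upright at the stop. Now the plunger.

```bash
python3 -m crank '[[0.95,0.23,0,0,0,0],[0.95,0.23,0,0,0,0],[0.95,0.23,0,0,0,0],[0.95,0.23,0,0,0,0],[0.95,0.23,0,0,0,0],[0,0,0.5,0,0,0],[0,0,1,0,0,0],[0,0,1,0,0,0],[0,0,0.5,0,0,0],[0,0,0,0,0,0],[0,0,0,0,0,0]]' 0
python3 - <<'E'
from h import *
o=status.get_obs();print(o["tcp_pos"],o["orientation"],o["contact_force"])
E
```

```text
clock: 19.05
tcp_pos: [0.6789, 0.0799, 0.2054]
orientation: [-3.123, 0.34, -0.0]
contact_force: [0.4, 0.1, 0.8]
grip_width: -0.0004
gripper_force: 0.0
[0.67893168 0.0798948  0.20543844] [-3.12284647e+00  3.39817008e-01 -4.94535952e-04] [0.40488798 0.10526069 0.84197605]
```

```bash
python3 -m crank '[[0,0,0.3,0,0,0],[0,0,0.3,0,0,0],[0,0,0.2,0,0,0],[0,0,0.2,0,0,0],[0,0,0,0,0,0]]'
python3 -m crank '[[0,0,0.2,0,0,0],[0,0,0.2,0,0,0],[0,0,0,0,0,0]]'
python3 -m crank '[[0,0,0.2,0,0,0],[0,0,0.1,0,0,0],[0,0,0,0,0,0]]'
```

```text
clock: 19.55
tcp_pos: [0.679, 0.0793, 0.1846]
orientation: [3.123, -0.341, -0.0]
contact_force: [-0.2, -0.8, 2.3]
grip_width: -0.0001
gripper_force: 1.1
clock: 19.85
tcp_pos: [0.6793, 0.0794, 0.1767]
orientation: [-3.123, 0.341, -0.001]
contact_force: [-0.1, -0.1, 3.8]
grip_width: -0.0
gripper_force: 1.9
clock: 20.15
tcp_pos: [0.6794, 0.0794, 0.1721]
orientation: [-3.123, 0.341, -0.002]
contact_force: [-3.6, -0.4, 10.0]
grip_width: -0.0003
gripper_force: 5.3
```

```bash
python3 -m crank '[[0,0,0.15,0,0,0],[0,0,0,0,0,0]]'
python3 -m crank '[[0,0,0.15,0,0,0],[0,0,0,0,0,0]]'
python3 -m crank '[[0,0,0.1,0,0,0],[0,0,0,0,0,0]]'
```

```text
clock: 20.35
tcp_pos: [0.6794, 0.0794, 0.1695]
orientation: [-3.123, 0.341, -0.002]
contact_force: [-4.7, -1.8, 13.6]
grip_width: -0.0004
gripper_force: 6.5
clock: 20.55
tcp_pos: [0.6796, 0.0795, 0.1688]
orientation: [3.123, -0.341, 0.003]
contact_force: [-8.6, -2.0, 23.9]
grip_width: -0.0
gripper_force: 11.9
clock: 20.75
tcp_pos: [0.6798, 0.0795, 0.1686]
orientation: [3.123, -0.342, 0.005]
contact_force: [-12.3, -3.4, 33.6]
grip_width: 0.0001
gripper_force: 16.5
```

The plunger is on the solid second stop. I'll ease off slightly, hold, then let it rise.

```bash
python3 -m crank '[[0,0,-0.1,0,0,0],[0,0,0,0,0,0],[0,0,0,0,0,0],[0,0,0,0,0,0],[0,0,0,0,0,0],[0,0,0,0,0,0],[0,0,0,0,0,0],[0,0,0,0,0,0],[0,0,0,0,0,0],[0,0,0,0,0,0]]'
python3 -m crank '[[0,0,-0.2,0,0,0],[0,0,-0.3,0,0,0],[0,0,-0.3,0,0,0],[0,0,-0.3,0,0,0],[0,0,-0.4,0,0,0],[0,0,-0.5,0,0,0],[0,0,-0.7,0,0,0],[0,0,-1,0,0,0],[0,0,-1,0,0,0],[0,0,-1,0,0,0],[0,0,-1,0,0,0],[0,0,0,0,0,0]]'
python3 -m crank '[[-1,0,0,0,0,0],[-1,0,0,0,0,0],[-1,0,0,0,0,0],[-1,0,0,0,0,0],[-1,0,0,0,0,0],[0,0,0,0,0,0],[0,0,0,0,0,0],[0,0,0,0,0,0]]'
python3 - <<'E'
from h import *
f=pegrel();cv2.imwrite("pics/w5.png",f["image"][:,:,::-1])
for c,a,q in blobs(f,blue(f),300):
    q=q[q[:,2]>.15];print("cap",len(q),q.mean(0) if len(q) else 0)
E
```

```text
clock: 21.75
tcp_pos: [0.6796, 0.0795, 0.1688]
orientation: [-3.123, 0.341, -0.004]
contact_force: [-9.8, -2.2, 23.6]
grip_width: 0.0001
gripper_force: 11.7
clock: 22.95
tcp_pos: [0.6805, 0.0799, 0.3031]
orientation: [-3.121, 0.341, -0.009]
contact_force: [-0.8, -0.7, 0.9]
grip_width: 0.0001
gripper_force: 0.0
clock: 23.75
tcp_pos: [0.5821, 0.1004, 0.2987]
orientation: [3.123, -0.342, 0.0]
contact_force: [-0.0, -0.5, 1.1]
grip_width: 0.0002
gripper_force: 0.0
peg px [214.3254 227.5503] n 164 tool x [-0.1021 -0.0644] y [-0.0606 -0.0563 -0.0527] ztop 0.10278880952447332 axis yaw -12.856882383995607
peg px [300.3128 228.2402] n 176 tool x [-0.1015 -0.0647] y [0.0514 0.0551 0.0593] ztop 0.10262773517933482 axis yaw -13.340972062504386
tcp [0.5821 0.1004 0.2986] xaxis yaw -12.502459175341015 F [0.2092 0.4433 0.3824] 0.00040541364214342744
cap 2082 [0.6786 0.0803 0.188 ]
```

View pics/w5.png

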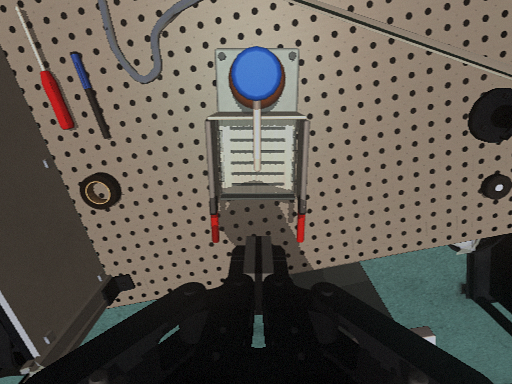

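The cap at (256,75) is back up to 0.188 m, the same as before the stroke. Both shields stand (pegs at (214,228) and (300,228)), the surrounding things look undisturbed, and the arm is touching nothing.

```bash
python3 -c "
from bench import r
print(r.hand_in())"
```

```text
the job is handed in; nothing more can be done
None
```

The job is done and handed in at about 24 s: both shields stand upright against their end stops (about 1.595), and the plunger was then pressed to its second stop, held for about 1 s and came fully back up; the hold was at 24 N, after a brief 34 N peak on the stop.

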